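# Put the mate cup away behind the sliding guard

## Task

Put the red mate cup away: slide the blue-framed guard door all the way over in front of the white yerbera, stand the cup upright with its whole foot on the cork mat in the free bay and let go of it, then slide the guard all the way back across so that it fully covers the cup's bay. Which bay is free changes, so look first, and leave the yerbera, tins, sugar pot and bombilla where they are.

Things in the scene. Friction and masses are not known exactly. Their poses are not given: they have to be found in the camera images.
- station: Fixed aluminium station, 180 deep (x) x 400 wide (y) mm; origin centre of underside, on the table; x points to its back, away from the robot, y to its left. Floor 10 mm thick, end walls 8 mm thick up to z 120 mm, back open but for a rail up to z 40 mm. Two bays with no wall between, centred at x 0, y +92 (left) and -92 mm (right). Front track strips x -63 to -89 mm, tops z 14 mm.
- rack_edge (a point): Middle of the front edge of the rack of 8 mm steel wires lying over the rear half of both bays: underside at z 180 mm, top 188 mm, from station x +8 mm (this point) back to +92 mm, full width. It bars an upright gripper from the middle of a bay: lean the tool back towards the robot. Axes as the station's; point at z 184 mm.
- guard (a joint): Travel of the guard door along the station's +y, in m: 0 = fully right (covers right bay, y -184 to 0 mm), 0.184 = fully left (covers left bay). Starts near the middle, blocking half of each bay; stays where left; about 2 N moves it. Clear panel, blue frame, 184 wide x 108 high x 10 mm thick, its middle plane at station x = -76 mm, top at z 118 mm.
- guard_handle (a point): Grip point in the guard's handle, an upright blue fin at the middle of the door's width: 16 mm thick (station y), reaching 54 mm towards the robot from the door's middle plane, z 55 to 125 mm. The point is 32 mm in front of that plane, 22 mm under the fin's top, mid-thickness; axes as the station's.
- mat: Fixed round cork mat, 92 mm diameter, 4 mm thick, on the station's floor in the centre of the free bay (left or right); origin at the centre of its underside, top 14 mm above the table.
- cup: Red enamel mate cup, loose, open top, no handle: straight round wall, 62 mm outer diameter, 85 mm high, wall 4 mm, about 160 g; origin at the centre of its underside, z up. Starts upright on the table to the left or right in front of the station.
- yerbera: White plastic yerba box with a sliding latch on top, 94 (x) x 104 (y) x 144 mm high, loose, standing in the other bay; origin at the centre of its underside. Leave in place.
- tins: Pair of stacked round aluminium tins in one piece, 100 mm diameter, 130 mm high, loose on the table on the side where the cup is not; origin at the centre of the underside. Leave in place.
- sugar_pot: Blue ceramic sugar pot, 56 mm diameter, 60 mm high, loose; stands close to the cup (about 82 mm between centres) in any direction; origin at the centre of the underside. Leave in place.
- bombilla: Ridged metal bombilla lying on the table in front of the station, 200 mm long along its x, 18 mm wide, 12 mm high; origin under its middle. Leave in place.
Not all that is in view belongs to the job. What is meant by the cup is not yellow, and is the larger of those in its own colour.

How it is judged:
On the way, in this order (a step that is already met when the one before it is completed fails the run):
1. the guard is slid over in front of the yerbera, within 20 mm of that end, clear of the free bay (((y of mat in the frame of station above 0 m and value of joint guard below 0.02 m) or (not (y of mat in the frame of station above 0 m) and value of joint guard above 0.164 m))), for 0.2 s.
2. the cup stands upright on the mat, let go, with the guard still open (horizontal distance between cup and mat below 0.015 m and z of cup in the frame of mat between 0.001 and 0.008 m and angle between cup's own z axis and vertical below 0.1 rad and linear speed of cup below 0.02 m/s and ((y of mat in the frame of station above 0 m and value of joint guard below 0.02 m) or (not (y of mat in the frame of station above 0 m) and value of joint guard above 0.164 m)) and contact force between the fingers and cup below 0.2 N), for 0.2 s.
3. the guard is slid fully across the cup's bay (((y of mat in the frame of station above 0 m and value of joint guard above 0.174 m) or (not (y of mat in the frame of station above 0 m) and value of joint guard below 0.01 m))), for 0.2 s.
At the end, for the whole second after the job is handed in: The cup stands upright and at rest on the mat, its centre within 15 mm of the mat's centre; the guard is within 10 mm of the end where it covers the cup's bay; the yerbera, tins, sugar pot and bombilla are within 20 mm of where they started (horizontal distance between cup and mat below 0.015 m and z of cup in the frame of mat between 0.001 and 0.008 m and angle between cup's own z axis and vertical below 0.1 rad and linear speed of cup below 0.02 m/s and ((y of mat in the frame of station above 0 m and value of joint guard above 0.174 m) or (not (y of mat in the frame of station above 0 m) and value of joint guard below 0.01 m)) and distance of each of tins, sugar_pot, bombilla, yerbera from where it was at the start of the episode below 0.02 m); the robot touches nothing.
It fails at once if the tins is moved by more than 20 mm (distance of tins from where it was at the start of the episode above 0.02 m).
It fails at once if the sugar pot is moved by more than 20 mm (distance of sugar_pot from where it was at the start of the episode above 0.02 m).
It fails at once if the bombilla is moved by more than 20 mm (distance of bombilla from where it was at the start of the episode above 0.02 m).
It fails at once if the yerbera is moved by more than 20 mm (distance of yerbera from where it was at the start of the episode above 0.02 m).
It also fails if it takes over 72 s, if anything falls off the work surface, if the arm or the gripper's body presses on something with over 40 N, if the wrist force passes 120 N, or if a joint passes its speed limit or range.

## Robot

A 6-joint arm with a two-finger parallel gripper is mounted at the origin on the work surface. World frame = base frame: x ahead of the robot, y to its left, z up, the work surface at z = 0. Lengths are in m, angles in rad, forces in N, time in s.
With the tool pointing down it reaches from about 0.3 to 0.875 m from the base axis. Payload 6.4 kg.
Tool frame: the origin (TCP) lies midway between the tips of the shut fingers; the grasp point (between the pads) lies 19 mm behind it; z points along the fingers, y is the line along which they close (so a half turn about z gives the same grasp; the last joint's range is limited). The gripper opens to 85 mm and grips with 20 to 120 N. Pads are 22 mm wide; open, the fingers measure 114 mm over their backs; the gripper's body (76 mm by 85 mm) begins 54 mm behind the grasp point. The pads swing forward as they close: fully open they stand 13 mm farther back than shut.
Start: joints at [-1.542, 0.181, 1.607, -0, 1.354, -0.206], TCP at [0.134, -0.559, 0.231] pointing down, gripper open.
Joint ranges: [-2.99, 2.99], [-0.89, 2.07], [0.3, 2.58], [-1.14, 4.28], [0, 2.63], [-3.12, 3.12]. Speed limits (rad/s): [2.57, 2.57, 3.01, 3.14, 3.14, 3.14].

## Interface

Orientations are given as a unit quaternion [w, x, y, z].
In Python, from bench import get_obs, camera, hand_in gives the robot as it stands.
- The arm moves only by the tool carry_out, never from a script. Its argument "plan" is a list that holds one entry, the list of rows, each a list of 7 numbers: the shift along the world's x, y, z in m, then the turn, a rotation vector about the world's x, y, z in rad, then the opening, from 0 (shut) to 1 (fully open). In form: [[[x, y, z, rx, ry, rz, hand], ...]]. A call has exactly 5 rows; each row is the pose to reach, as a shift and turn from the pose commanded when the call began; what a row does not reach only later rows make up. A row lasts 1/12 s, in which the tool goes at most 41.7 mm and 7.16 degrees, less where a joint would pass 70% of its speed; a pose out of reach is approached as far as the arm can. A call with a gripper value outside its range is refused whole. The fingers move at their own pace and stop on an object; the grip force is fixed at half the most. Time passes only in rows, so rows that repeat a pose let the fingers close, or fill a call up. It gives the time, the measured TCP pose, the force, the opening and the grip force at its end, in the units of the state.
- get_obs(): the state, without advancing time (a new reading comes with each control period).
- camera(name): name is "scene" or "top"; returns a dict with "pixels" (400x640x3 uint8, red, green, blue), "z_map" (400x640 float32, m along the optical axis (not along the pixel's ray), 0 where there is no reading), "camera_matrix" (3x3 intrinsics, pixels), "k1" (the pictures are not rectified: a ray, as slopes to the right and down, at radius r is drawn at 1 + k1 r^2 times it, then the intrinsics apply), "cam_to_world" (4x4, takes a point from camera to world coordinates). Camera axes: x right, y up, looking along -z (the intrinsics and any distortion apply to the point x, -y, -z); pixel columns grow to the right and rows downward; lengths in m; the calibration is good to about 2 mm. A picture is of the moment at which its call begins.
- hand_in(): hands the job in; it is judged then, once.
The state is a dict: "time_s": time; "q": joint angles; "dq": joint speeds; "joint_efforts": joint torques, N m; "eef_pos": TCP position; "eef_rot": TCP orientation; "wrist_force": force on the tool from outside, world axes, zero at the start; "torque": the same for the moment, N m; "opening": opening from 0.0 (shut) to 1.0 (fully open); "grasp_force": force on a finger pad.
Only numpy, scipy, OpenCV 4.12 (cv2) and the standard library are available. Lean on these libraries where they do the work, as an engineer would, in place of code of your own. Each camera call takes 0.05 s, during which the arm holds its last target. There are 200 camera calls.

## Working session

There is one attempt and no reset: what is moved stays moved. The work goes in short steps, Python scripts to look and compute and a tool call to move; the robot and the scene stay as the last step left them, time stands still between calls to the robot, and variables do not carry over. Pictures are saved under pics/ and viewed, at most 10 in all, crops included, and the job is handed in when it is done.

Besides the shell and the picture viewer there is one more tool, called after "Emit:" as name(argument=value, ...), one argument or row to a line, values as JSON. carry_out: Moves the arm, as the interface text tells. Its arguments: {"type":"object","properties":{"plan":{"type":"array","items":{"type":"array","items":{"type":"array","items":{"type":"number"}}}}},"required":["plan"]}

```bash
mkdir -p pics
cat > h.py <<'E'
import numpy as np, cv2
from bench import get_obs, camera, hand_in
def world(c):
    K=c["camera_matrix"]; z=c["z_map"]; h,w=z.shape
    u,v=np.meshgrid(np.arange(w),np.arange(h))
    p=np.stack([u,v],-1).reshape(-1,1,2).astype(float)
    s=cv2.undistortPoints(p,np.array(K,float),np.array([c["k1"],0,0,0],float)).reshape(h,w,2)
    P=np.stack([s[...,0]*z,-s[...,1]*z,-z,np.ones_like(z)],-1)
    W=(P@np.array(c["cam_to_world"]).T)[...,:3]; W[z<=0]=np.nan
    return W
E
python3 - <<'E'
from h import *
for n in("scene","top"):
    c=camera(n); np.savez(n+"0.npz",**c,W=world(c)); cv2.imwrite(f"pics/{n}0.png",c["pixels"][...,::-1])
    print(n,c["cam_to_world"][:3,3] if hasattr(c["cam_to_world"],'shape') else c["cam_to_world"],c["k1"])
print(get_obs())
E
```

```text
scene [ 1.22456332 -0.03270757  0.72908273] -0.017994492655377472
top [0.35741375 0.0125624  1.15596114] -0.1076844490625575
{'time_s': 0.1, 'q': array([-1.54234646e+00,  1.81447149e-01,  1.60789241e+00, -1.40645514e-05,
        1.35381557e+00, -2.06313618e-01]), 'dq': array([-5.01079392e-04, -5.32868044e-04, -2.50995909e-03, -9.37571709e-05,
        7.55699648e-04,  3.73892402e-04]), 'joint_efforts': array([ 3.40238421e-04, -4.45876086e+01, -3.52239311e+01, -2.58449982e-04,
        4.20284166e-03,  1.10734112e-05]), 'eef_pos': array([ 0.1337432 , -0.55872314,  0.23049281]), 'eef_rot': array([-7.78760857e-04,  9.93118189e-01,  1.17113844e-01,  6.25463849e-05]), 'wrist_force': array([ 0.04323048, -0.10785948,  0.88614348]), 'torque': array([ 0.00397638,  0.00103542, -0.00238554]), 'grasp_force': 0.0, 'opening': 0.9990565331749984}
```

```bash
sleep 0; ls .
```

```text
h.py
pics
scene0.npz
top0.npz
```

View pics/top0.png

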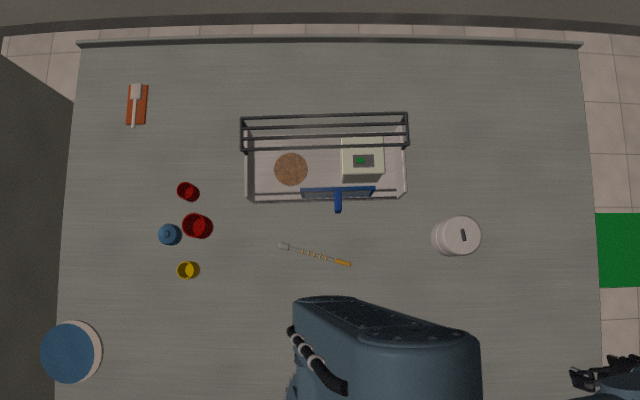

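View pics/scene0.png

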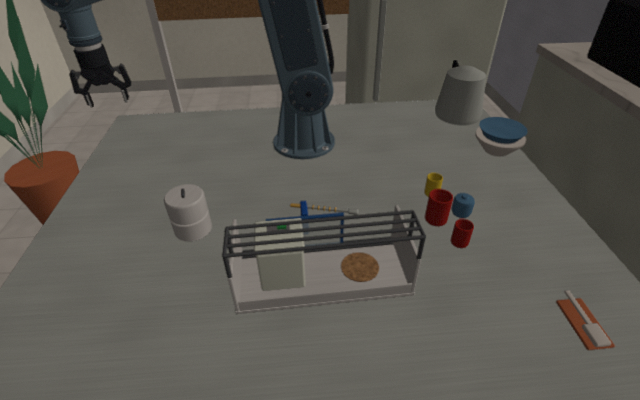

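The top picture shows the mat at (291,169), so the left bay is free. The yerbera is at (362,160), the guard handle at (338,202), the tins at (457,236), the sugar pot at (170,234) and the bombilla at (315,255). The scene picture agrees: mat (360,266), cups (438,208), (462,233) and (434,185).
Cup candidates in the top picture are large red (197,226), small red (188,191) and yellow (187,270). By the description I choose the large red at (197,226), and I'll check it with a crop and measurements.

Run:
```python
from h import *
from scipy.optimize import least_squares
d=np.load("top0.npz"); im=d["pixels"]; W=d["W"]
cv2.imwrite("pics/crop.png",cv2.resize(im[170:290,140:260],None,fx=5,fy=5,interpolation=cv2.INTER_NEAREST)[...,::-1])
hsv=cv2.cvtColor(im,cv2.COLOR_RGB2HSV)
def rep(n,m): 
    P=W[m]; P=P[~np.isnan(P[:,0])]; print(n,len(P),"min",P.min(0).round(3),"med",np.median(P,0).round(3),"max",P.max(0).round(3)); return P
def circ(P,top):
    P=P[P[:,2]>top-.006]
    (x,y),r=cv2.minEnclosingCircle((P[:,:2]*1000).astype(np.float32)); print("   circ",round(x,1),round(y,1),"r",round(r,1),"z",np.median(P[:,2]).round(4))
box=lambda a,b,c,e:np.s_[b:e,a:c]
def sub(a,b,c,e,f):
    m=np.zeros(W.shape[:2],bool); m[b:e,a:c]=f[b:e,a:c]; return m
S=hsv[...,1]; H=hsv[...,0]
red=((H<8)|(H>172))&(S>150)
for n,b in(("cup",(178,208,220,245)),("small",(170,178,205,204))):
    P=rep(n,sub(*b,red)); circ(P,np.nanmax(P[:,2]))
P=rep("yellow",sub(170,255,205,285,(H>18)&(H<35)&(S>120))); circ(P,P[:,2].max())
P=rep("pot",sub(150,218,183,250,(H>95)&(H<115)&(S>90))); 
P=rep("tins",sub(425,210,490,265,W[...,2]>.11)); circ(P,P[:,2].max())
P=rep("mat",sub(270,150,312,190,(H>3)&(H<20)&(S>70)&(W[...,2]<.03))); 
(x,y),r=cv2.minEnclosingCircle((P[:,:2]*1000).astype(np.float32)); print(x,y,r)
P=rep("yerb",sub(335,130,392,190,(W[...,2]>.13)&(W[...,2]<.16)))
print(cv2.minAreaRect((P[:,:2]*1000).astype(np.float32)))
blue=(H>105)&(H<125)&(S>140)
P=rep("guard",sub(290,180,390,220,blue&(W[...,2]>.1)))
rp=P; print(cv2.minAreaRect((rp[:,:2]*1000).astype(np.float32)))
P=rep("handle",sub(325,195,350,220,blue&(W[...,2]>.118)));print(cv2.minAreaRect((P[:,:2]*1000).astype(np.float32)))
P=rep("rack",sub(235,105,415,160,(W[...,2]>.165)))
print(cv2.minAreaRect((P[:,:2]*1000).astype(np.float32)))
P=rep("bomb",sub(270,235,360,275,W[...,2]>.006))
print(cv2.minAreaRect((P[:,:2]*1000).astype(np.float32)))
P=rep("table",sub(100,280,260,380,W[...,2]>-1))
```

```text
cup 597 min [0.419 0.309 0.   ] med [0.45  0.35  0.044] max [0.487 0.394 0.09 ]
   circ 448.5 340.1 r 30.2 z 0.0854
small 315 min [ 0.517  0.351 -0.003] med [0.542 0.38  0.037] max [0.567 0.415 0.066]
   circ 540.1 374.4 r 22.2 z 0.063
yellow 336 min [ 0.312  0.341 -0.005] med [0.335 0.373 0.031] max [0.357 0.409 0.066]
   circ 334.6 363.7 r 22.9 z 0.0621
pot 373 min [0.401 0.39  0.021] med [0.426 0.412 0.053] max [0.45  0.444 0.064]
tins 1276 min [ 0.374 -0.37   0.11 ] med [ 0.422 -0.32   0.117] max [ 0.472 -0.273  0.134]
   circ 422.6 -321.8 r 13.6 z 0.1298
mat 868 min [0.562 0.058 0.006] med [0.606 0.104 0.014] max [0.652 0.148 0.021]
608.099853515625 103.95421600341797 46.23994445800781
yerb 1520 min [ 0.564 -0.134  0.131] med [ 0.607 -0.08   0.144] max [ 0.662 -0.029  0.158]
((613.2494506835938, -80.92465209960938), (94.97470092773438, 104.7385482788086), 2.286034345626831)
guard 248 min [ 0.48  -0.11   0.103] med [ 0.528 -0.026  0.121] max [ 0.542 -0.012  0.129]
((511.555908203125, -62.25557327270508), (58.47069549560547, 97.81729888916016), 2.4896316528320312)
handle 97 min [ 0.482 -0.029  0.119] med [ 0.499 -0.022  0.124] max [ 0.519 -0.014  0.129]
((500.1529541015625, -21.60698127746582), (36.748619079589844, 14.493012428283691), 0.5244568586349487)
rack 2506 min [ 0.611 -0.186  0.165] med [0.662 0.012 0.187] max [0.71  0.21  0.195]
((660.6851806640625, 13.467071533203125), (86.98214721679688, 396.3418884277344), 2.073817253112793)
bomb 299 min [ 0.331 -0.057  0.006] med [0.379 0.043 0.009] max [0.416 0.154 0.017]
((372.9571228027344, 49.80774688720703), (76.20600128173828, 211.82821655273438), 2.8387346267700195)
table 15939 min [ 0.035  0.179 -0.008] med [0.175 0.394 0.   ] max [0.309 0.625 0.066]
```

View pics/crop.png

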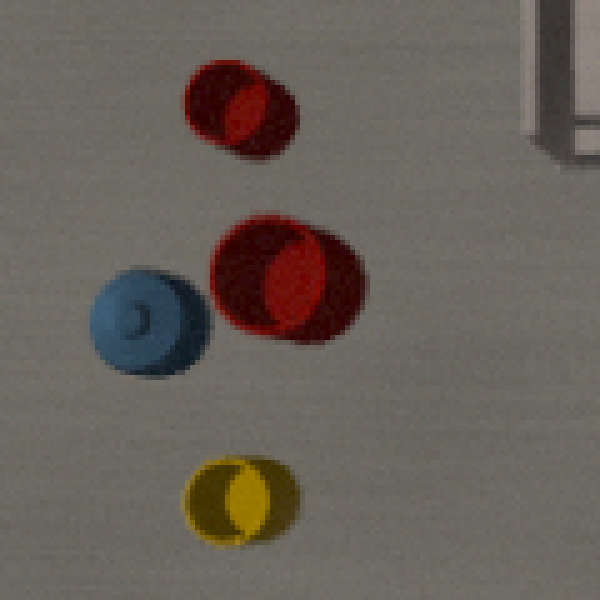

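The crop confirms the choice: the large red cup at crop (270,275), with a 60 mm rim at z 85 mm, against a 45 mm wide, 63 mm high small red one. Measurements fit the given sizes: mat radius 46 mm, rack front to back 87 mm, station yaw about 2.1° with its origin near (0.611, 0.012). The guard is at about 0.062, so it must go right by about 62 mm. First move is to above the handle (0.504, -0.022).

Emit:
carry_out(
  plan=[
    [[0.0185,0.027,0,0,0,-0.01,1],[0.037,0.054,0,0,0,-0.02,1],[0.0555,0.081,0,0,0,-0.03,1],[0.074,0.108,0,0,0,-0.04,1],[0.0925,0.134,0,0,0,-0.05,1]],
  ],
)

```text
time_s: 0.52
eef_pos: [0.2268, -0.4235, 0.2308]
eef_rot: [-0.001, 0.996, 0.092, -0.0]
wrist_force: [0.2, 0.6, 0.1]
opening: 1.004
grasp_force: 0.0
```

Emit:
carry_out(
  plan=[
    [[0.0185,0.027,0,0,0,-0.01,1],[0.037,0.054,0,0,0,-0.02,1],[0.0555,0.081,0,0,0,-0.03,1],[0.074,0.108,0,0,0,-0.04,1],[0.0925,0.134,0,0,0,-0.05,1]],
  ],
)

```text
time_s: 0.93
eef_pos: [0.3192, -0.2895, 0.231]
eef_rot: [-0.0, 0.998, 0.067, -0.0]
wrist_force: [1.3, -1.0, 0.0]
opening: 0.994
grasp_force: 0.0
```

Emit:
carry_out(
  plan=[
    [[0.0185,0.027,0,0,0,-0.01,1],[0.037,0.054,0,0,0,-0.02,1],[0.0555,0.081,0,0,0,-0.03,1],[0.074,0.108,0,0,0,-0.04,1],[0.0925,0.134,0,0,0,-0.05,1]],
  ],
)

```text
time_s: 1.35
eef_pos: [0.4117, -0.1555, 0.2311]
eef_rot: [-0.0, 0.999, 0.042, -0.0]
wrist_force: [0.2, -0.4, 0.0]
opening: 1.005
grasp_force: 0.0
```

Emit:
carry_out(
  plan=[
    [[0.0185,0.027,0,0,0,-0.01,1],[0.037,0.054,0,0,0,-0.02,1],[0.0555,0.081,0,0,0,-0.03,1],[0.074,0.108,0,0,0,-0.04,1],[0.0925,0.134,0,0,0,-0.05,1]],
  ],
)

```text
time_s: 1.77
eef_pos: [0.5042, -0.0214, 0.231]
eef_rot: [-0.0, 1.0, 0.017, -0.0]
wrist_force: [0.8, -0.5, 0.1]
opening: 1.0
grasp_force: 0.0
```

Emit:
carry_out(
  plan=[
    [[0,-0.0005,-0.035,0,0,0,1],[0,-0.0005,-0.07,0,0,0,1],[0,-0.0005,-0.105,0,0,0,1],[0,-0.0005,-0.135,0,0,0,1],[0,-0.0005,-0.147,0,0,0,1]],
  ],
)

```text
time_s: 2.18
eef_pos: [0.5003, -0.0226, 0.0795]
eef_rot: [-0.001, 1.0, 0.018, -0.004]
wrist_force: [-0.3, -0.5, -0.0]
opening: 1.004
grasp_force: 0.0
```

Emit:
carry_out(
  plan=[
    [[0,0,0,0,0,0,0],[0,0,0,0,0,0,0],[0,0,0,0,0,0,0],[0,0,0,0,0,0,0],[0,0,0,0,0,0,0]],
  ],
)

```text
time_s: 2.6
eef_pos: [0.505, -0.0241, 0.0858]
eef_rot: [0.0, 1.0, 0.017, 0.001]
wrist_force: [-0.7, 0.5, 0.8]
opening: 0.301
grasp_force: 0.0
```

Emit:
carry_out(
  plan=[
    [[0,0,0,0,0,0,0],[0,0,0,0,0,0,0],[0,0,0,0,0,0,0],[0,0,0,0,0,0,0],[0,0,0,0,0,0,0]],
  ],
)

```text
time_s: 3.02
eef_pos: [0.5047, -0.0239, 0.0857]
eef_rot: [0.0, 1.0, 0.017, 0.001]
wrist_force: [-2.1, 0.2, 6.4]
opening: 0.185
grasp_force: 58.9
```

Emit:
carry_out(
  plan=[
    [[0.0006,-0.015,0,0,0,0,0],[0.0012,-0.03,0,0,0,0,0],[0.0017,-0.045,0,0,0,0,0],[0.0021,-0.056,0,0,0,0,0],[0.0023,-0.063,0,0,0,0,0]],
  ],
)

```text
time_s: 3.43
eef_pos: [0.5068, -0.0845, 0.0857]
eef_rot: [-0.003, 1.0, 0.016, 0.001]
wrist_force: [1.2, 42.7, 20.8]
opening: 0.179
grasp_force: 61.9
```

Emit:
carry_out(
  plan=[
    [[0,0,0,0,0,0,0],[0,0,0,0,0,0,0],[0,0,0,0,0,0,0],[0,0,0,0,0,0,0],[0,0,0,0,0,0,0]],
  ],
)

```text
time_s: 3.85
eef_pos: [0.5068, -0.0843, 0.0857]
eef_rot: [-0.002, 1.0, 0.018, 0.001]
wrist_force: [-1.2, 14.2, 10.1]
opening: 0.178
grasp_force: 60.8
```

Emit:
carry_out(
  plan=[
    [[0,0,0,0,0,0,1],[0,0,0,0,0,0,1],[0,0,0,0,0,0,1],[0,0,0,0,0,0,1],[0,0,0,0,0,0,1]],
  ],
)

```text
time_s: 4.27
eef_pos: [0.506, -0.087, 0.0843]
eef_rot: [0.0, 1.0, 0.017, -0.0]
wrist_force: [0.1, 0.3, 0.5]
opening: 0.881
grasp_force: 0.0
```

Emit:
carry_out(
  plan=[
    [[0,0,0.03,0,0,0,1],[0,0,0.06,0,0,0,1],[0,0,0.095,0,0,0,1],[0,0,0.13,0,0,0,1],[0,0,0.165,0,0,0,1]],
  ],
)

```text
time_s: 4.68
eef_pos: [0.5057, -0.0868, 0.2508]
eef_rot: [-0.0, 1.0, 0.017, -0.0]
wrist_force: [0.9, -1.2, -1.2]
opening: 1.004
grasp_force: 0.0
```

```bash
cat >> h.py <<'E'
from scipy.spatial.transform import Rotation as R
def pix2z(c,u,v,z):
    s=cv2.undistortPoints(np.array([[[u,v]]],float),np.array(c["camera_matrix"],float),np.array([c["k1"],0,0,0],float))[0,0]
    T=np.array(c["cam_to_world"]); d=T[:3,:3]@[s[0],-s[1],-1]; o=T[:3,3]; return o+d*(z-o[2])/d[2]
def goal(adeg,tdeg):
    a=np.radians(adeg);t=np.radians(tdeg); z=np.array([np.cos(a)*np.sin(t),np.sin(a)*np.sin(t),-np.cos(t)])
    y=np.array([-np.sin(a),np.cos(a),0]); return [R.from_matrix(np.c_[np.cross(k*y,z),k*y,z]) for k in(1,-1)]
def cur():
    o=get_obs(); w,x,y,z=o["eef_rot"]; return o["eef_pos"],R.from_quat([x,y,z,w]),o["q"]
E
python3 - <<'E'
from h import *
d=np.load("top0.npz"); im=d["pixels"]
# rim centre: outer contour ellipse of bright rim from crop bounds, projected at z=.085
pts=[pix2z(d,u,v,.085) for u,v in((182,225.5),(205.4,225.5),(193.7,213),(193.7,237.6))]
print("rim",np.round(pts,4))
print("pot lid",pix2z(d,140+135/5,170+323/5,.055))
c=camera("scene"); W=world(c); np.savez("scene1.npz",**c,W=W)
hsv=cv2.cvtColor(c["pixels"],cv2.COLOR_RGB2HSV); m=((hsv[...,0]<8)|(hsv[...,0]>172))&(hsv[...,1]>150)
n,l,st,ce=cv2.connectedComponentsWithStats(m.astype(np.uint8))
for i in range(1,n):
    if st[i,4]>100:
        P=W[l==i]; P=P[P[:,2]>.03]; 
        if len(P): print(ce[i],st[i,4],P.min(0).round(3),P.max(0).round(3))
p,r,q=cur(); print(p,q)
for g in goal(80,45)+goal(2.1,45): print(np.round((g*r.inv()).as_rotvec(),3))
print(np.round((goal(2.1,45)[0]*goal(80,45)[0].inv()).as_rotvec(),3))
E
```

```text
rim [[0.4459 0.3691 0.085 ]
 [0.4463 0.3091 0.085 ]
 [0.4777 0.3404 0.085 ]
 [0.4157 0.3378 0.085 ]]
pot lid [0.42444989 0.41797892 0.055     ]
[438.48021108 206.85751979] 758 [0.419 0.308 0.03 ] [0.482 0.369 0.088]
[461.91285403 232.93899782] 459 [0.517 0.35  0.03 ] [0.565 0.396 0.065]
[ 0.50927259 -0.08819073  0.25882477] [-4.01330624e-01  1.79779713e-02  1.72792507e+00 -1.25090332e-04
  1.38426439e+00  1.13479979e+00]
[ 0.687  0.59  -1.676]
[ 0.552 -0.627  1.29 ]
[-1.217 -0.036  2.896]
[ 0.032 -0.774  0.004]
[ 0.    0.   -1.36]
```

Emit:
carry_out(
  plan=[
    [[-0.005,0.024,0,0.037,-0.042,0.086,1],[-0.009,0.048,0,0.074,-0.084,0.172,1],[-0.014,0.072,0,0.11,-0.125,0.258,1],[-0.019,0.096,0,0.147,-0.167,0.344,1],[-0.023,0.119,0,0.184,-0.209,0.43,1]],
  ],
)

```text
time_s: 5.15
eef_pos: [0.4827, 0.0333, 0.2492]
eef_rot: [-0.09, 0.963, 0.231, 0.106]
wrist_force: [0.0, 0.0, 0.6]
opening: 0.998
grasp_force: 0.0
```

Emit:
carry_out(
  plan=[
    [[-0.005,0.024,0,0.037,-0.042,0.086,1],[-0.009,0.048,0,0.074,-0.084,0.172,1],[-0.014,0.072,0,0.11,-0.125,0.258,1],[-0.019,0.096,0,0.147,-0.167,0.344,1],[-0.023,0.119,0,0.184,-0.209,0.43,1]],
  ],
)

```text
time_s: 5.57
eef_pos: [0.4596, 0.1522, 0.2493]
eef_rot: [-0.173, 0.863, 0.428, 0.204]
wrist_force: [0.4, 0.1, 0.6]
opening: 1.002
grasp_force: 0.0
```

Emit:
carry_out(
  plan=[
    [[-0.005,0.024,0,0.037,-0.042,0.086,1],[-0.009,0.048,0,0.074,-0.084,0.172,1],[-0.014,0.072,0,0.11,-0.125,0.258,1],[-0.019,0.096,0,0.147,-0.167,0.344,1],[-0.023,0.119,0,0.184,-0.209,0.43,1]],
  ],
)

```text
time_s: 5.98
eef_pos: [0.4367, 0.2711, 0.2491]
eef_rot: [-0.245, 0.707, 0.597, 0.289]
wrist_force: [-0.0, 0.7, -1.2]
opening: 1.003
grasp_force: 0.0
```

Emit:
carry_out(
  plan=[
    [[0,0,0,0,0,0,1],[0,0,0,0,0,0,1],[0,0,0,0,0,0,1],[0,0,0,0,0,0,1],[0,0,0,0,0,0,1]],
  ],
)

```text
time_s: 6.4
eef_pos: [0.4376, 0.2696, 0.2496]
eef_rot: [-0.244, 0.709, 0.595, 0.288]
wrist_force: [-1.0, -0.3, 0.5]
opening: 1.003
grasp_force: 0.0
```

Run:
```python
from h import *
p,r,q=cur(); print(p,q); print(np.array([.436,.271,.129])-p, [(g*r.inv()).as_rotvec().round(3) for g in goal(80,45)])
```

```text
[0.43757819 0.26964047 0.2496295 ] [-0.17251112 -0.1395457   2.08913089  0.8103497   1.30521503 -0.26897999]
[-0.00157819  0.00135953 -0.1206295 ] [array([ 0.378,  2.176, -2.233]), array([ 0.011, -0.005, -0.002])]
```

Emit:
carry_out(
  plan=[
    [[0,0.001,-0.03,0,0,0,1],[-0.001,0.001,-0.06,0,0,0,1],[-0.001,0.001,-0.09,0,0,0,1],[-0.001,0.001,-0.11,0,0,0,1],[-0.001,0.001,-0.12,0,0,0,1]],
  ],
)

```text
time_s: 6.82
eef_pos: [0.435, 0.2709, 0.127]
eef_rot: [-0.245, 0.71, 0.595, 0.287]
wrist_force: [-0.2, 0.9, -0.6]
opening: 1.002
grasp_force: 0.0
```

Emit:
carry_out(
  plan=[
    [[0.003,0.017,-0.017,0,0,0,1],[0.006,0.035,-0.035,0,0,0,1],[0.009,0.054,-0.054,0,0,0,1],[0.012,0.07,-0.071,0,0,0,1],[0.0147,0.0837,-0.085,0,0,0,1]],
  ],
)

```text
time_s: 7.23
eef_pos: [0.4517, 0.3557, 0.0439]
eef_rot: [-0.244, 0.709, 0.596, 0.288]
wrist_force: [-0.2, 0.9, -0.1]
opening: 0.998
grasp_force: 0.0
```

Emit:
carry_out(
  plan=[
    [[0,0,0,0,0,0,1],[0,0,0,0,0,0,1],[0,0,0,0,0,0,1],[0,0,0,0,0,0,1],[0,0,0,0,0,0,1]],
  ],
)

```text
time_s: 7.65
eef_pos: [0.4519, 0.3543, 0.0455]
eef_rot: [-0.244, 0.709, 0.596, 0.289]
wrist_force: [0.5, 1.0, 0.6]
opening: 1.001
grasp_force: 0.0
```

Run:
```python
from h import *
for n in("scene","top"):
    c=camera(n); im=c["pixels"]; np.savez(n+"2.npz",**c,W=world(c))
    cr=im[130:280,370:520] if n=="scene" else im[160:300,120:280]
    cv2.imwrite(f"pics/{n}2.png",cv2.resize(cr,None,fx=3.6,fy=3.6)[...,::-1])
```

```text
(no output)
```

View pics/scene2.png

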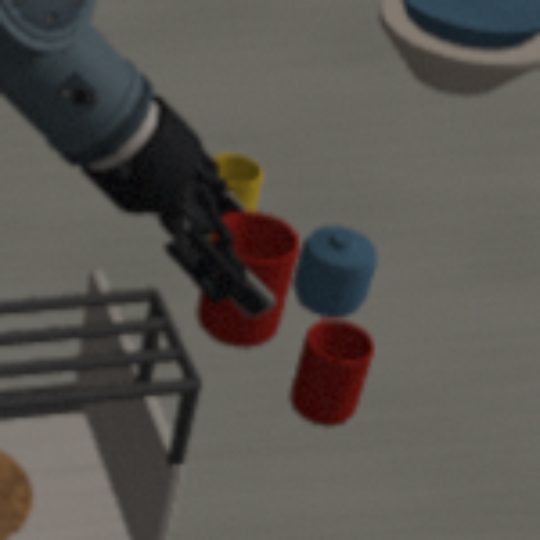

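The crop shows the near finger at crop (240,280) across the side of the upright large red cup (250,275). The pot (338,270) and small red cup (335,370) are untouched. Closing and lifting.

Emit:
carry_out(
  plan=[
    [[0,0,0,0,0,0,0],[0,0,0,0,0,0,0],[0,0,0,0,0,0,0],[0,0,0,0,0,0,0],[0,0,0,0,0,0,0]],
  ],
)

```text
time_s: 8.17
eef_pos: [0.4514, 0.3551, 0.0451]
eef_rot: [-0.245, 0.709, 0.596, 0.289]
wrist_force: [-0.4, -2.6, 6.3]
opening: 0.708
grasp_force: 64.7
```

Emit:
carry_out(
  plan=[
    [[0,0,0,0,0,0,0],[0,0,0,0,0,0,0],[0,0,0,0,0,0,0],[0,0,0,0,0,0,0],[0,0,0,0,0,0,0]],
  ],
)

```text
time_s: 8.58
eef_pos: [0.4514, 0.3551, 0.045]
eef_rot: [-0.245, 0.709, 0.596, 0.288]
wrist_force: [-1.5, -2.1, 5.7]
opening: 0.706
grasp_force: 64.7
```

Emit:
carry_out(
  plan=[
    [[0,0,0.01,0,0,0,0],[0,0,0.03,0,0,0,0],[0,0,0.055,0,0,0,0],[0,0,0.08,0,0,0,0],[0,0,0.1,0,0,0,0]],
  ],
)

```text
time_s: 9.0
eef_pos: [0.4506, 0.3549, 0.1454]
eef_rot: [-0.244, 0.709, 0.596, 0.288]
wrist_force: [0.7, -0.5, -0.3]
opening: 0.705
grasp_force: 65.3
```

```bash
cat > look.py <<'E'
from h import *
import sys
k=sys.argv[1]
p,r,q=cur(); print("tcp",p.round(4),"q",q.round(2),"goal2.1/45",(goal(2.1,45)[1]*r.inv()).as_rotvec().round(3),(goal(2.1,45)[0]*r.inv()).as_rotvec().round(3))
c=camera("scene"); W=world(c); hsv=cv2.cvtColor(c["pixels"],cv2.COLOR_RGB2HSV)
cv2.imwrite(f"pics/scene{k}.png",c["pixels"][...,::-1])
m=((hsv[...,0]<8)|(hsv[...,0]>172))&(hsv[...,1]>150)
n,l,st,ce=cv2.connectedComponentsWithStats(m.astype(np.uint8))
for i in range(1,n):
    if st[i,4]>100:
        P=W[l==i]; print(ce[i].round(),st[i,4],np.nanpercentile(P,1,0).round(3),np.nanpercentile(P,99,0).round(3))
E
python3 look.py 3
```

```text
tcp [0.4506 0.3549 0.1454] q [ 0.04  0.13  2.08  0.95  1.   -0.36] goal2.1/45 [ 0.005 -0.012 -1.363] [-1.309 -1.148  1.369]
[447. 178.] 585 [0.419 0.31  0.106] [0.48  0.369 0.188]
[462. 233.] 464 [0.52  0.351 0.005] [0.564 0.394 0.064]
```

Cup is held at about 60 mm opening and lifted, and the measured cup now spans z 0.106 to 0.188. Carrying it to in front of the left bay, turning -78°.

Emit:
carry_out(
  plan=[
    [[0.002,-0.017,0,0,0,-0.09,0],[0.003,-0.034,0,0,0,-0.18,0],[0.005,-0.051,0,0,0,-0.27,0],[0.006,-0.068,0,0,0,-0.36,0],[0.008,-0.085,0,0,-0.004,-0.454,0]],
  ],
)

```text
time_s: 9.47
eef_pos: [0.4582, 0.2689, 0.1434]
eef_rot: [-0.172, 0.825, 0.42, 0.337]
wrist_force: [-0.2, 0.8, -1.3]
opening: 0.704
grasp_force: 65.3
```

Emit:
carry_out(
  plan=[
    [[0.002,-0.017,0,0,0,-0.09,0],[0.003,-0.034,0,0,0,-0.18,0],[0.005,-0.051,0,0,0,-0.27,0],[0.006,-0.068,0,0,0,-0.36,0],[0.008,-0.085,0,0,-0.004,-0.454,0]],
  ],
)

```text
time_s: 9.88
eef_pos: [0.4661, 0.184, 0.1435]
eef_rot: [-0.091, 0.898, 0.223, 0.368]
wrist_force: [1.1, 0.4, -1.2]
opening: 0.705
grasp_force: 65.3
```

Emit:
carry_out(
  plan=[
    [[0.002,-0.017,0,0,0,-0.09,0],[0.003,-0.034,0,0,0,-0.18,0],[0.005,-0.051,0,0,0,-0.27,0],[0.006,-0.068,0,0,0,-0.36,0],[0.008,-0.085,0,0,-0.004,-0.454,0]],
  ],
)

```text
time_s: 10.3
eef_pos: [0.4726, 0.1068, 0.1427]
eef_rot: [-0.013, 0.925, 0.036, 0.378]
wrist_force: [0.3, -0.4, -1.0]
opening: 0.706
grasp_force: 65.3
```

Emit:
carry_out(
  plan=[
    [[0,0,0,0,0,0,0],[0,0,0,0,0,0,0],[0,0,0,0,0,0,0],[0,0,0,0,0,0,0],[0,0,0,0,0,0,0]],
  ],
)

```text
time_s: 10.72
eef_pos: [0.4731, 0.1075, 0.143]
eef_rot: [-0.013, 0.925, 0.038, 0.378]
wrist_force: [-0.2, -0.3, -0.9]
opening: 0.707
grasp_force: 65.3
```

```bash
python3 look.py 4
```

```text
tcp [0.4731 0.1075 0.143 ] q [-0.11 -0.33  2.49  0.56  0.25  0.88] goal2.1/45 [ 0.005 -0.009 -0.045] [-2.184 -0.124  2.207]
[354. 185.] 866 [0.431 0.077 0.104] [0.492 0.134 0.185]
[462. 233.] 459 [0.519 0.351 0.005] [0.565 0.394 0.064]
```

View pics/scene4.png

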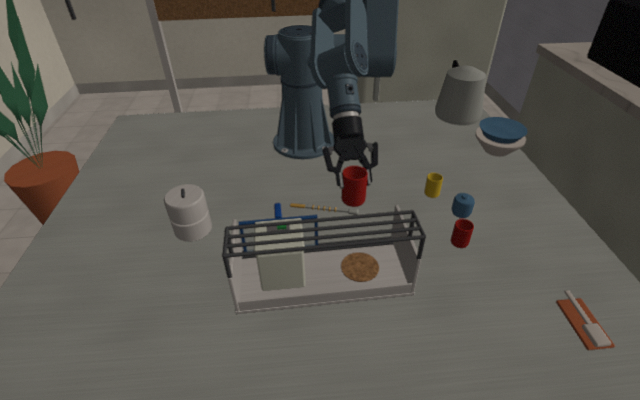

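The picture shows the cup upright in the gripper at (354,187), in front of the mat's bay (mat at 360,266). The guard is fully over the yerbera, handle at (278,211). The arm is folded close to its limit here and came up 0.045 rad and 8 mm short, so I'll go forward and correct.

Emit:
carry_out(
  plan=[
    [[0.01,-0.001,-0.006,0,0,0,0],[0.025,-0.003,-0.015,0,0,0,0],[0.04,-0.005,-0.024,0,0,0,0],[0.05,-0.006,-0.034,0,0,0,0],[0.06,-0.006,-0.043,0,0,0,0]],
  ],
)

```text
time_s: 11.18
eef_pos: [0.5302, 0.1014, 0.1036]
eef_rot: [-0.014, 0.925, 0.038, 0.379]
wrist_force: [0.8, -0.2, -0.2]
opening: 0.706
grasp_force: 65.3
```

```bash
python3 look.py 5
```

```text
tcp [0.5302 0.1014 0.1036] q [-0.11 -0.03  2.37  1.35  0.13  0.08] goal2.1/45 [ 0.004 -0.008 -0.044] [-2.185 -0.124  2.206]
[355. 204.] 496 [0.488 0.071 0.103] [0.548 0.13  0.146]
[354. 221.] 107 [0.525 0.07  0.083] [0.644 0.125 0.189]
[462. 233.] 460 [0.52  0.351 0.005] [0.564 0.395 0.064]
```

```bash
cat > kin.py <<'E'
from h import *
from scipy.optimize import least_squares
Q=np.array([[-1.54234646,.181447149,1.60789241,-1.4e-5,1.35381557,-.206313618],[-.401330624,.0179779713,1.72792507,-.000125,1.38426439,1.13479979],[-.17251112,-.1395457,2.08913089,.8103497,1.30521503,-.26897999],[.04,.13,2.08,.95,1.,-.36],[-.11,-.33,2.49,.56,.25,.88],[-.11,-.03,2.37,1.35,.13,.08]])
P=np.array([[.1337432,-.55872314,.23049281],[.50927259,-.08819073,.25882477],[.43757819,.26964047,.2496295],[.4506,.3549,.1454],[.4731,.1075,.143],[.5302,.1014,.1036]])
Y=lambda a:R.from_euler('y',a); Z=lambda a:R.from_euler('z',a)
def fk(k,q):
    H,a,L2,e,L3,L6,d=k
    w=Z(q[0]).apply(np.array([a,d,H])+Y(q[1]).apply([0,0,L2])+Y(q[1]+q[2]).apply([e,0,L3]))
    r=Z(q[0])*Y(q[1]+q[2])*Z(q[3])*Y(q[4])*Z(q[5]); return w+r.apply([0,0,L6]),r
wt=np.array([1,1,1,.2,.2,.2])
s=least_squares(lambda k:np.concatenate([w*(fk(k,q)[0]-p) for w,q,p in zip(wt,Q,P)]),[.35,0,.4,0,.4,.25,.1]); K=s.x
LO=np.array([-2.99,-.89,.3,-1.14,0,-3.12]);HI=np.array([2.99,2.07,2.58,4.28,2.63,3.12])
def ik(p,g,q0):
    C=Z(-0.0)
    f=lambda q:np.concatenate([(fk(K,q)[0]-p)*5,(fk(K,q)[1]*OFF*g.inv()).as_rotvec()])
    s=least_squares(f,np.clip(q0,LO+.01,HI-.01),bounds=(LO,HI)); return s.x,s.cost
p,r,q=cur(); OFF=fk(K,q)[1].inv()*r
E
python3 - <<'E'
from kin import *
print(K.round(4),(s.fun.reshape(-1,3)*1000).round(1)); print(OFF.as_rotvec())
for th in(45,):
  for x,y,z in((.5302,.0999,.1036),(.56,.102,.09),(.59,.103,.08),(.624,.1046,.08),(.624,.1046,.06)):
    for q4 in(1.35,0,3.14,2.2):
        b,c=ik([x,y,z],goal(2.1,th)[1],[-.1,0,2.3,q4,.2,1.4-q4]); print(th,x,z,b.round(2),round(c,6))
E
```

```text
[ 0.3145 -0.001   0.4378  0.0859  0.5156  0.3189  0.1178] [[-0.   0.   0. ]
 [ 0.  -0.   0.1]
 [-0.   0.  -0.1]
 [-0.2 -0.1 -0.3]
 [-0.1  0.2  0.1]
 [ 0.3 -0.2  0.3]]
[3.69944320e-16 2.77458240e-16 1.57079633e+00]
45 0.5302 0.1036 [-0.09 -0.02  2.37  1.44  0.09  0.04] 0.0
45 0.5302 0.1036 [-0.09 -0.02  2.37  1.44  0.09  0.04] 0.0
45 0.5302 0.1036 [-0.09 -0.02  2.37  1.44  0.09  0.04] 0.0
45 0.5302 0.1036 [-0.09 -0.02  2.37  1.44  0.09  0.04] 0.0
45 0.56 0.09 [-0.07  0.09  2.3   1.94  0.08 -0.45] 0.0
45 0.56 0.09 [-0.07  0.09  2.3   1.94  0.08 -0.45] 0.0
45 0.56 0.09 [-0.07  0.09  2.3   1.94  0.08 -0.45] 0.0
45 0.56 0.09 [-0.07  0.09  2.3   1.94  0.08 -0.45] 0.0
45 0.59 0.08 [-0.06  0.18  2.23  2.16  0.09 -0.66] 0.0
45 0.59 0.08 [-0.06  0.18  2.23  2.16  0.09 -0.66] 0.0
45 0.59 0.08 [-0.06  0.18  2.23  2.16  0.09 -0.66] 0.0
45 0.59 0.08 [-0.06  0.18  2.23  2.16  0.09 -0.66] 0.0
45 0.624 0.08 [-0.05  0.24  2.15  1.99  0.07 -0.48] 0.0
45 0.624 0.08 [-0.05  0.24  2.15  1.99  0.07 -0.48] 0.0
45 0.624 0.08 [-0.05  0.24  2.15  1.99  0.07 -0.48] 0.0
45 0.624 0.08 [-0.05  0.24  2.15  1.99  0.07 -0.48] 0.0
45 0.624 0.06 [-0.05  0.29  2.15  2.46  0.1  -0.95] 0.0
45 0.624 0.06 [-0.05  0.29  2.15  2.46  0.1  -0.95] 0.0
45 0.624 0.06 [-0.05  0.29  2.15  2.46  0.1  -0.95] 0.0
45 0.624 0.06 [-0.05  0.29  2.15  2.46  0.1  -0.95] 0.0
```

The fitted kinematics (sub-millimetre residuals) show the wrist near its singularity (q5≈0.1) with a straight approach. Since the cup is round, yawing the tool about +0.2 rad keeps q5 away from zero.

Emit:
carry_out(
  plan=[
    [[0.001,0.001,0,0,0,0.04,0],[0.002,0.002,0,0,0,0.08,0],[0.003,0.003,0,0,0,0.12,0],[0.004,0.004,0,0,0,0.16,0],[0.005,0.005,0,0,0,0.2,0]],
  ],
)

```text
time_s: 11.65
eef_pos: [0.534, 0.107, 0.1041]
eef_rot: [-0.052, 0.916, 0.131, 0.375]
wrist_force: [-0.6, -0.4, -1.2]
opening: 0.703
grasp_force: 65.4
```

```bash
cat > st.py <<'E'
from h import *
p,r,q=cur(); z=r.apply([0,0,1]); y=r.apply([0,1,0]); a=np.degrees(np.arctan2(z[1],z[0]))
print("tcp",p.round(4),"q",q.round(2),"az",a.round(1),"tilt",np.degrees(np.arccos(-z[2])).round(1),"closing z",y[2].round(3))
A=np.radians(a); print("shift to place xy",(np.array([.6075,.104])+.0164*np.array([np.cos(A),np.sin(A)])-p[:2]).round(4),"z",(.060-p[2]).round(4))
E
python3 st.py
```

```text
tcp [0.534  0.107  0.1041] q [-0.23 -0.02  2.36  1.33  0.36 -0.13] az 16.1 tilt 44.5 closing z 0.003
shift to place xy [0.0893 0.0016] z -0.0441
```

Emit:
carry_out(
  plan=[
    [[0.01,0,-0.006,0,0,0,0],[0.02,0,-0.013,0,0,0,0],[0.031,0.0005,-0.019,0,0,0,0],[0.041,0.001,-0.024,0,0,0,0],[0.05,0.001,-0.028,0,0,0,0]],
  ],
)

```text
time_s: 12.07
eef_pos: [0.5846, 0.1079, 0.0757]
eef_rot: [-0.052, 0.916, 0.13, 0.375]
wrist_force: [0.4, 0.1, -1.8]
opening: 0.706
grasp_force: 65.4
```

Emit:
carry_out(
  plan=[
    [[0.008,0,0,0,0,0,0],[0.017,0,0,0,0,0,0],[0.026,0.0005,0,0,0,0,0],[0.034,0.001,0,0,0,0,0],[0.039,0.001,0,0,0,0,0]],
  ],
)

```text
time_s: 12.48
eef_pos: [0.6248, 0.1089, 0.0769]
eef_rot: [-0.052, 0.916, 0.13, 0.376]
wrist_force: [0.1, -0.2, -0.4]
opening: 0.704
grasp_force: 65.4
```

Emit:
carry_out(
  plan=[
    [[0,0,0,0,0,0,0],[0,0,0,0,0,0,0],[0,0,0,0,0,0,0],[0,0,0,0,0,0,0],[0,0,0,0,0,0,0]],
  ],
)

```text
time_s: 12.9
eef_pos: [0.623, 0.109, 0.076]
eef_rot: [-0.052, 0.916, 0.13, 0.375]
wrist_force: [-0.3, -0.3, -1.1]
opening: 0.709
grasp_force: 65.4
```

```bash
python3 st.py; python3 look.py 6; python3 -c "
import cv2;i=cv2.imread('pics/scene6.png');cv2.imwrite('pics/scene6c.png',cv2.resize(i[150:310,215:435],None,fx=3.4,fy=3.4))"
```

```text
tcp [0.623 0.109 0.076] q [-0.17  0.24  2.15  1.5   0.31 -0.26] az 16.0 tilt 44.5 closing z 0.003
shift to place xy [ 0.0003 -0.0005] z -0.016
tcp [0.623 0.109 0.076] q [-0.17  0.24  2.15  1.5   0.31 -0.26] goal2.1/45 [ 0.004 -0.008 -0.245] [-2.071 -0.329  2.098]
[462. 233.] 462 [0.519 0.351 0.005] [0.565 0.394 0.065]
[362. 238.] 128 [0.581 0.066 0.075] [0.695 0.133 0.188]
[363. 257.] 582 [0.612 0.075 0.015] [0.642 0.134 0.117]
```

View pics/scene6c.png

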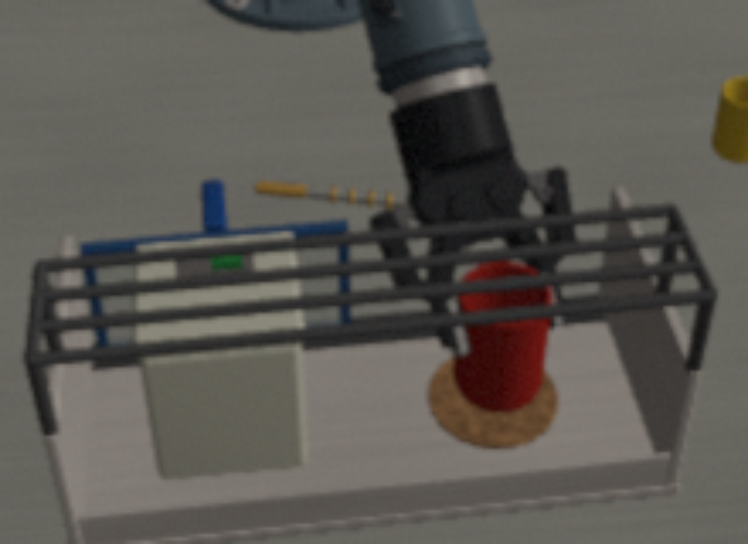

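The crop shows the cup above the mat, with its foot at crop (498,390) and the mat centre at (493,400). It is clear of the rack, wall and guard. Lowering.

Emit:
carry_out(
  plan=[
    [[0,0,-0.004,0,0,0,0],[0,0,-0.008,0,0,0,0],[0,0,-0.011,0,0,0,0],[0,0,-0.014,0,0,0,0],[0,0,-0.016,0,0,0,0]],
  ],
)

```text
time_s: 13.37
eef_pos: [0.6232, 0.1089, 0.0597]
eef_rot: [-0.052, 0.916, 0.13, 0.375]
wrist_force: [0.3, 0.4, -0.8]
opening: 0.703
grasp_force: 65.4
```

Emit:
carry_out(
  plan=[
    [[0,0,0,0,0,0,0],[0,0,0,0,0,0,0],[0,0,0,0,0,0,0],[0,0,0,0,0,0,0],[0,0,0,0,0,0,0]],
  ],
)

```text
time_s: 13.78
eef_pos: [0.6236, 0.1089, 0.0604]
eef_rot: [-0.052, 0.916, 0.13, 0.376]
wrist_force: [0.4, 0.1, -1.7]
opening: 0.704
grasp_force: 65.4
```

```bash
python3 st.py; python3 look.py 7
```

```text
tcp [0.6236 0.1089 0.0604] q [-0.17  0.29  2.15  1.62  0.31 -0.39] az 15.9 tilt 44.6 closing z 0.003
shift to place xy [-0.0003 -0.0004] z -0.0004
tcp [0.6236 0.1089 0.0604] q [-0.17  0.29  2.15  1.62  0.31 -0.39] goal2.1/45 [ 0.004 -0.007 -0.245] [-2.071 -0.329  2.097]
[462. 233.] 458 [0.519 0.351 0.005] [0.565 0.395 0.064]
[361. 238.] 115 [0.582 0.066 0.076] [0.695 0.131 0.189]
[363. 259.] 696 [0.583 0.076 0.017] [0.642 0.134 0.102]
```

Emit:
carry_out(
  plan=[
    [[0,0,-0.0005,0,0,0,0],[0,0,-0.001,0,0,0,0],[0,0,-0.0015,0,0,0,0],[0,0,-0.002,0,0,0,0],[0,0,-0.002,0,0,0,0]],
  ],
)

```text
time_s: 14.25
eef_pos: [0.6242, 0.109, 0.0592]
eef_rot: [-0.052, 0.916, 0.13, 0.376]
wrist_force: [-2.7, 0.0, 6.2]
opening: 0.706
grasp_force: 66.2
```

The cup is down: 6 N upward on the wrist. Releasing.

Emit:
carry_out(
  plan=[
    [[0,0,0,0,0,0,1],[0,0,0,0,0,0,1],[0,0,0,0,0,0,1],[0,0,0,0,0,0,1],[0,0,0,0,0,0,1]],
  ],
)

```text
time_s: 14.67
eef_pos: [0.6234, 0.1089, 0.058]
eef_rot: [-0.052, 0.916, 0.13, 0.375]
wrist_force: [0.4, -0.1, -0.8]
opening: 0.999
grasp_force: 0.0
```

Emit:
carry_out(
  plan=[
    [[0,0,0,0,0,0,1],[0,0,0,0,0,0,1],[0,0,0,0,0,0,1],[0,0,0,0,0,0,1],[0,0,0,0,0,0,1]],
  ],
)

```text
time_s: 15.08
eef_pos: [0.6234, 0.1089, 0.0581]
eef_rot: [-0.052, 0.916, 0.13, 0.375]
wrist_force: [0.1, -1.2, 0.3]
opening: 1.001
grasp_force: 0.0
```

```bash
python3 st.py; python3 look.py 8;python3 -c "
from kin import *
p,r,q=cur()
for t in(.0,.05,.1,.13):
    b,c=ik(p-t*r.apply([0,0,1]),r,q); print(b.round(2),c)"
```

```text
tcp [0.6234 0.1089 0.0581] q [-0.17  0.29  2.15  1.63  0.31 -0.41] az 15.9 tilt 44.5 closing z 0.003
shift to place xy [-0.0002 -0.0004] z 0.0019
tcp [0.6234 0.1089 0.0581] q [-0.17  0.29  2.15  1.63  0.31 -0.41] goal2.1/45 [ 0.004 -0.007 -0.245] [-2.071 -0.329  2.098]
[462. 233.] 461 [0.519 0.351 0.005] [0.565 0.394 0.064]
[361. 238.] 111 [0.582 0.066 0.077] [0.694 0.131 0.188]
[362. 259.] 748 [0.583 0.075 0.016] [0.643 0.134 0.1  ]
[-0.17  0.29  2.14  1.63  0.31 -0.4 ] 9.59957211288282e-31
[-0.22  0.13  2.23  1.39  0.35 -0.18] 3.327430092111614e-19
[-0.27 -0.05  2.31  1.14  0.41  0.05] 5.764036239471857e-23
[-0.31 -0.16  2.35  1.01  0.47  0.17] 2.8800612175937464e-30
```

Released. Retreating along the tool axis by 130 mm.

Emit:
carry_out(
  plan=[
    [[-0.005,-0.0015,0.005,0,0,0,1],[-0.013,-0.0038,0.0138,0,0,0,1],[-0.023,-0.0066,0.0243,0,0,0,1],[-0.033,-0.0095,0.035,0,0,0,1],[-0.043,-0.0123,0.0455,0,0,0,1]],
  ],
)

```text
time_s: 15.55
eef_pos: [0.5798, 0.0966, 0.1038]
eef_rot: [-0.052, 0.916, 0.13, 0.375]
wrist_force: [-0.7, -0.1, 0.7]
opening: 0.995
grasp_force: 0.0
```

Emit:
carry_out(
  plan=[
    [[-0.009,-0.0026,0.0095,0,0,0,1],[-0.018,-0.005,0.019,0,0,0,1],[-0.027,-0.0077,0.0286,0,0,0,1],[-0.036,-0.0103,0.038,0,0,0,1],[-0.045,-0.0129,0.0476,0,0,0,1]],
  ],
)

```text
time_s: 15.97
eef_pos: [0.5348, 0.0837, 0.1515]
eef_rot: [-0.052, 0.916, 0.13, 0.375]
wrist_force: [0.0, 0.5, 0.2]
opening: 1.001
grasp_force: 0.0
```

Emit:
carry_out(
  plan=[
    [[-0.004,-0.002,0.02,0,0,0,1],[-0.008,-0.003,0.04,0,0,0,1],[-0.012,-0.004,0.06,0,0,0,1],[-0.016,-0.005,0.08,0,0,0,1],[-0.02,-0.006,0.1,0,0,0,1]],
  ],
)

```text
time_s: 16.38
eef_pos: [0.5148, 0.0777, 0.2521]
eef_rot: [-0.052, 0.916, 0.13, 0.375]
wrist_force: [1.1, -0.3, -0.1]
opening: 0.998
grasp_force: 0.0
```

Run:
```python
from h import *
p,r,q=cur(); print(p,q.round(2)); print([(g*r.inv()).as_rotvec().round(3) for g in goal(2.1,0)])
c=camera("scene"); cv2.imwrite("pics/s9.png",cv2.resize(c["pixels"][150:310,215:435],None,fx=3.4,fy=3.4)[...,::-1])
W=world(c); hsv=cv2.cvtColor(c["pixels"],cv2.COLOR_RGB2HSV)
m=((hsv[...,0]<8)|(hsv[...,0]>172))&(hsv[...,1]>150)&(W[...,2]<.11)&(W[...,0]>.56)&(W[...,1]<.2)&(W[...,0]<.67)
P=W[m]; print(len(P),np.nanpercentile(P,1,0),np.nanpercentile(P,99,0))
```

```text
[0.51483935 0.07768038 0.2521255 ] [-0.35 -0.46  2.31  0.67  0.73  0.56]
[array([-1.098, -0.171,  2.694]), array([-0.12 ,  0.77 , -0.233])]
841 [0.58329599 0.07459212 0.01639454] [0.6431539  0.13156797 0.10086179]
```

View pics/s9.png

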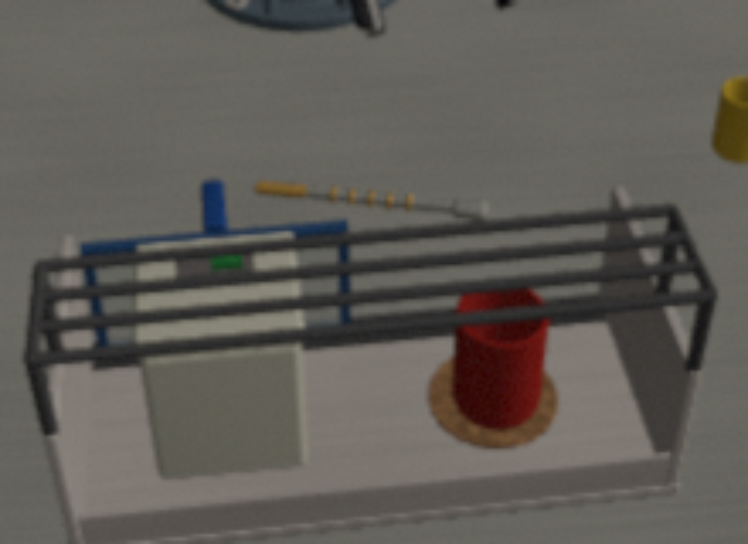

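The crop shows the cup standing upright with its foot at crop (498,400), inside the mat on all sides, and the guard and yerbera unchanged. Its measured centre is within about 5 mm of the mat's. Back to above the handle.

Emit:
carry_out(
  plan=[
    [[-0.001,-0.016,0,-0.012,0.077,-0.023,1],[-0.002,-0.033,0,-0.024,0.154,-0.047,1],[-0.003,-0.049,0,-0.036,0.231,-0.07,1],[-0.004,-0.065,0,-0.048,0.308,-0.093,1],[-0.0045,-0.0815,0,-0.06,0.385,-0.1165,1]],
  ],
)

```text
time_s: 16.85
eef_pos: [0.5107, -0.0045, 0.2514]
eef_rot: [-0.026, 0.979, 0.075, 0.19]
wrist_force: [0.5, 0.1, -0.4]
opening: 1.0
grasp_force: 0.0
```

Emit:
carry_out(
  plan=[
    [[-0.001,-0.016,0,-0.012,0.077,-0.023,1],[-0.002,-0.033,0,-0.024,0.154,-0.047,1],[-0.003,-0.049,0,-0.036,0.231,-0.07,1],[-0.004,-0.065,0,-0.048,0.308,-0.093,1],[-0.0045,-0.0815,0,-0.06,0.385,-0.1165,1]],
  ],
)

```text
time_s: 17.27
eef_pos: [0.5065, -0.0858, 0.2512]
eef_rot: [-0.0, 1.0, 0.018, -0.002]
wrist_force: [-1.4, 0.7, 0.0]
opening: 0.999
grasp_force: 0.0
```

Emit:
carry_out(
  plan=[
    [[0,0,0,0,0,0,1],[0,0,0,0,0,0,1],[0,0,0,0,0,0,1],[0,0,0,0,0,0,1],[0,0,0,0,0,0,1]],
  ],
)

```text
time_s: 17.68
eef_pos: [0.506, -0.0846, 0.2514]
eef_rot: [-0.0, 1.0, 0.019, 0.0]
wrist_force: [0.1, -0.4, 0.2]
opening: 0.998
grasp_force: 0.0
```

```bash
python3 -c "
from h import *
p,r,q=cur(); print(p,q.round(2),np.array([.506,-.085,.085])-p,(goal(2.1,0)[1]*r.inv()).as_rotvec().round(3))"
```

```text
[ 0.50596009 -0.08455959  0.25137209] [-0.4   0.02  1.74  0.    1.38  1.13] [ 3.99089375e-05 -4.40411408e-04 -1.66372086e-01] [-0.001  0.001 -0.001]
```

Emit:
carry_out(
  plan=[
    [[0,0,-0.036,0,0,0,1],[0,0,-0.075,0,0,0,1],[0,0,-0.115,0,0,0,1],[0,0,-0.15,0,0,0,1],[0,0,-0.166,0,0,0,1]],
  ],
)

```text
time_s: 18.1
eef_pos: [0.5032, -0.0836, 0.0811]
eef_rot: [-0.002, 1.0, 0.019, -0.002]
wrist_force: [-1.6, -0.5, -0.6]
opening: 1.001
grasp_force: 0.0
```

Emit:
carry_out(
  plan=[
    [[0,0,0,0,0,0,0],[0,0,0,0,0,0,0],[0,0,0,0,0,0,0],[0,0,0,0,0,0,0],[0,0,0,0,0,0,0]],
  ],
)

```text
time_s: 18.52
eef_pos: [0.5078, -0.0858, 0.0872]
eef_rot: [0.0, 1.0, 0.018, 0.002]
wrist_force: [0.9, 0.3, 0.2]
opening: 0.303
grasp_force: 0.0
```

Emit:
carry_out(
  plan=[
    [[0,0,0,0,0,0,0],[0,0,0,0,0,0,0],[0,0,0,0,0,0,0],[0,0,0,0,0,0,0],[0,0,0,0,0,0,0]],
  ],
)

```text
time_s: 18.93
eef_pos: [0.5075, -0.0842, 0.0872]
eef_rot: [-0.001, 1.0, 0.018, 0.001]
wrist_force: [-2.0, 7.4, 9.2]
opening: 0.177
grasp_force: 59.8
```

Emit:
carry_out(
  plan=[
    [[-0.0005,0.015,0,0,0,0,0],[-0.0014,0.037,0,0,0,0,0],[-0.0022,0.06,0,0,0,0,0],[-0.003,0.082,0,0,0,0,0],[-0.0037,0.1,0,0,0,0,0]],
  ],
)

```text
time_s: 19.35
eef_pos: [0.5041, 0.0152, 0.0872]
eef_rot: [0.0, 1.0, 0.018, 0.002]
wrist_force: [0.3, -2.2, 4.5]
opening: 0.178
grasp_force: 59.9
```

Emit:
carry_out(
  plan=[
    [[-0.0008,0.02,0,0,0,0,0],[-0.0015,0.04,0,0,0,0,0],[-0.0022,0.058,0,0,0,0,0],[-0.0028,0.074,0,0,0,0,0],[-0.0032,0.086,0,0,0,0,0]],
  ],
)

```text
time_s: 19.77
eef_pos: [0.5011, 0.1004, 0.0872]
eef_rot: [0.001, 1.0, 0.019, 0.002]
wrist_force: [-0.3, -75.3, 3.6]
opening: 0.182
grasp_force: 62.8
```

Emit:
carry_out(
  plan=[
    [[0,0,0,0,0,0,0],[0,0,0,0,0,0,0],[0,0,0,0,0,0,0],[0,0,0,0,0,0,0],[0,0,0,0,0,0,0]],
  ],
)

```text
time_s: 20.18
eef_pos: [0.5011, 0.0998, 0.0871]
eef_rot: [0.0, 1.0, 0.018, 0.002]
wrist_force: [-0.5, -5.4, 8.2]
opening: 0.179
grasp_force: 63.7
```

At the left stop (travel -0.0842 → 0.0998 = 184 mm). Releasing, raising, and a final check.

Emit:
carry_out(
  plan=[
    [[0,0,0,0,0,0,1],[0,0,0,0,0,0,1],[0,0,0,0,0,0,1],[0,0,0,0,0,0,1],[0,0,0,0,0,0,1]],
  ],
)

```text
time_s: 20.6
eef_pos: [0.4993, 0.1009, 0.0851]
eef_rot: [-0.0, 1.0, 0.018, -0.0]
wrist_force: [1.0, 0.2, -0.5]
opening: 0.876
grasp_force: 0.0
```

Emit:
carry_out(
  plan=[
    [[0,0,0.03,0,0,0,1],[0,0,0.06,0,0,0,1],[0,0,0.095,0,0,0,1],[0,0,0.13,0,0,0,1],[0,0,0.165,0,0,0,1]],
  ],
)

```text
time_s: 21.02
eef_pos: [0.499, 0.1009, 0.2516]
eef_rot: [-0.0, 1.0, 0.018, -0.0]
wrist_force: [1.3, 0.5, 0.6]
opening: 1.003
grasp_force: 0.0
```

Emit:
carry_out(
  plan=[
    [[-0.02,0,0,0,0,0,1],[-0.04,0,0,0,0,0,1],[-0.06,0,0,0,0,0,1],[-0.08,0,0,0,0,0,1],[-0.09,0,0,0,0,0,1]],
  ],
)

```text
time_s: 21.43
eef_pos: [0.4075, 0.101, 0.2499]
eef_rot: [-0.0, 1.0, 0.019, -0.001]
wrist_force: [-0.3, 1.3, -0.2]
opening: 1.001
grasp_force: 0.0
```

Emit:
carry_out(
  plan=[
    [[0,0,0,0,0,0,1],[0,0,0,0,0,0,1],[0,0,0,0,0,0,1],[0,0,0,0,0,0,1],[0,0,0,0,0,0,1]],
  ],
)

```text
time_s: 21.85
eef_pos: [0.41, 0.1006, 0.2501]
eef_rot: [-0.0, 1.0, 0.018, -0.0]
wrist_force: [-1.0, 0.6, -1.2]
opening: 0.998
grasp_force: 0.0
```

Run:
```python
from h import *
c=camera("scene"); cv2.imwrite("pics/s10.png",c["pixels"][...,::-1])
W=world(c); hsv=cv2.cvtColor(c["pixels"],cv2.COLOR_RGB2HSV)
m=((hsv[...,0]<8)|(hsv[...,0]>172))&(hsv[...,1]>150)&(W[...,2]<.11)&(W[...,0]>.56)&(W[...,1]<.2)&(W[...,0]<.67)
P=W[m]; print(len(P),np.nanpercentile(P,1,0),np.nanpercentile(P,99,0))
print(get_obs()["wrist_force"],get_obs()["eef_pos"])
```

```text
843 [0.58314467 0.07473808 0.01704573] [0.64260359 0.13224595 0.10047559]
[-0.44414627  0.41320898  0.03596258] [0.4099642  0.10064796 0.25009835]
```

View pics/s10.png

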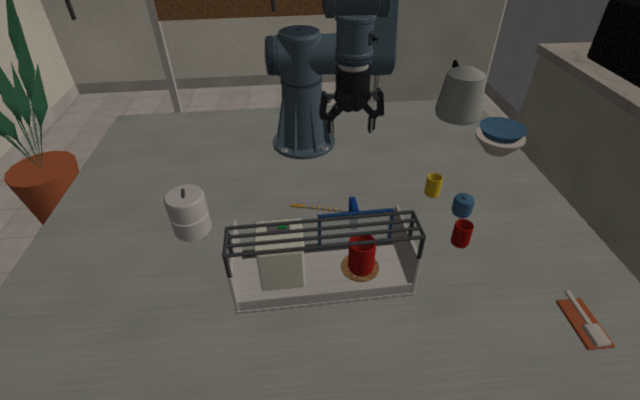

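The picture shows the guard across the left bay (handle at 353,205) and the cup upright on the mat at (361,258). The yerbera, tins (188,213), pot (463,205) and bombilla are unmoved, and the arm is clear.

```bash
python3 -c "
from h import *
print(hand_in())"
```

```text
the job is handed in; nothing more can be done
None
```

The cup is standing upright and released on the mat in the left bay, the guard is fully across it, and the job is handed in; in the last picture the yerbera, tins, sugar pot and bombilla looked unmoved, but the hand-in returned no verdict.

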